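# Tip the lid off a steel sample tub and lean it on its stand

### The job

Open the steel sample tub: with its far edge still on the tub, tip the lid well up by the grey lip, then lift it clear. Set the lid, without dropping it, on the sloping steel stand with the lip uppermost, its underside flat on the two bars, centred and its bottom edge down against the ledge, and let go. Leave the other things on the bench where they are.

Things in the scene. Friction and masses are not known exactly. Their poses are not given: they have to be found in the camera images.
- tub: Open steel tub fixed to the bench, 104 (x) x 124 (y) x 90 mm high, walls 3 mm, two small jars inside. Origin: centre of its underside; z up; -x is the side of the lid's lip, toward the robot's near left. Behind its +x wall two upright stops (22 mm wide, at y = -35 and +35 mm, inner faces at x = +58 mm, tops 15 mm above the rim) keep the lid's far edge from sliding back.
- lid: Loose steel lid on the tub, no knob, 0.18 kg. Rim plate 110 (x) x 130 (y) x 3 mm; under it a solid pan 90 x 110 mm, 12 mm deep, sits inside the walls with 4 mm play all round. Origin: centre of the rim plate's underside, which rests on the tub's rim 90 mm above the bench; z up, -x toward the lip, a grey plastic tab at the middle of the -x edge.
- lid_lip (a point): Outer end of the lid's grey lip, mid-thickness: (-77, 0, +2) mm in the lid's frame. The lip is 50 mm wide (y), 8 mm thick (z = -2 to +6 mm), from x = -53 to -77 mm; it reaches 25 mm out from the tub's wall, with free space beneath.
- lid_far_edge (a point): Middle of the lid's far edge, underside of the rim plate: (+55, 0, 0) mm in the lid's frame; the lid tips about this edge.
- stand: Steel stand fixed to the bench: base plate 110 x 100 x 8 mm; two bars 12 mm wide, at y = -30 and +30 mm, slope at 55 degrees to the horizontal, high at -x (the robot's near left), falling toward +x. Bars' top ends at x = -14, z = 100 mm; their faces meet the ledge at x = +35, z = 30 mm. Ledge: 90 mm wide (y), stands 24 mm out at right angles to the bars. Origin: centre of its underside; z up.
- stand_home (a point): Where the lid's origin is when the lid is home on the stand: (+13, 0, +82) mm in the stand's frame. The lid is then turned 55 degrees about the stand's y axis: its x axis points down the slope, its z axis up and outward, pan flat on the bars, far edge against the ledge, lip projecting past the bars' top ends.
- timer: White lab timer with keys on its face, 62 x 66 x 18 mm, lying on the bench; origin: centre of its underside. A bystander.
- cap_orange: Orange plastic cap, 38 mm across, 11 mm high; origin: centre of its underside. A bystander.
- tape_roll: Roll of cream label tape lying flat, 68 mm across, 18 mm high; origin: centre of its underside. A bystander.
- weigh_boat: White square weighing boat, 64 x 64 x 18 mm; origin: centre of its underside. A bystander.
- booklet: Dark folded test-strip booklet lying flat, 158 x 46 x 9 mm; origin: centre of its underside. A bystander.
- bottle: Loose clear reagent bottle with a blue cap, 56 mm across, 120 mm high, standing to the rear of the work; origin: centre of its underside. A bystander.
Things that resemble listed ones, but are neither listed nor needed, are in the scene too. What is shaped like the stand but orange is not meant.

How it is judged:
By the outcome, as a careful person would: the job done as asked, in the order asked, and still so for the second after the job is handed in, with the robot touching nothing.
It also fails if it takes over 43 s, if anything falls off the work surface, if the arm or the gripper's body presses on something with over 40 N, if the wrist force passes 120 N, or if a joint passes its speed limit or range.

### The arm

A 6-joint arm with a two-finger parallel gripper is mounted at the origin on a cart in front of the work surface, level with it; the furniture and walls round the work are solid. World frame = base frame: x ahead of the robot, y to its left, z up, the work surface at z = 0. Lengths are in m, angles in rad, forces in N, time in s.
With the tool pointing down it reaches from about 0.35 to 0.85 m from the base axis. Payload 8.1 kg.
Tool frame: the origin (TCP) lies between the finger pads; the fingertips stand 25 mm ahead of it and the grasp point (between the pads) lies 6 mm ahead of it; z points along the fingers, y is the line along which they close (so a half turn about z gives the same grasp; the last joint's range is limited). The gripper opens to 93 mm and grips with 3 to 60 N. Pads are 15 mm wide; open, the fingers measure 128 mm over their backs; the gripper's body (75 mm by 188 mm) begins 65 mm behind the grasp point.
Start: joints at [1.129, 0.13, 1.488, -0, 1.523, -0.085], TCP at [0.21, 0.562, 0.215] pointing down, gripper open.
Joint ranges: [-2.96, 2.96], [-0.89, 2.26], [0.02, 2.5], [-1.34, 4.48], [0, 2.73], [-2.66, 2.66]. Speed limits (rad/s): [2.39, 2.39, 2.79, 3.14, 3.14, 3.14].

### API

Orientations are given as a rotation vector (axis times angle).
In Python, from plant import robot gives the robot as it stands.
- The arm moves only by the tool arm_command, never from a script. Its argument "increments" is text: rows parted by semicolons, each of 5 numbers parted by spaces: the closure, from 0 (fully open) to 1 (shut), then the shift along the tool's x, y, z in mm, then the turn about the tool's z in rad. A call has 1 to 5 rows; each row is the pose to reach, as a shift and turn from the pose commanded when the call began, along the tool's axes at that moment; what a row does not reach only later rows make up. A row lasts 1/10 s, in which the tool goes at most 50 mm and 8.59 degrees, less where a joint would pass 70% of its speed; a pose out of reach is approached as far as the arm can. A call with a gripper value outside its range is refused whole. The fingers move at their own pace and stop on an object; "grip_force" is the grip in N (left out, the last holds). Time passes only in rows, so rows that repeat a pose let the fingers close. It gives the time, the measured TCP pose, the force, the opening and the grip force at its end, in the units of the state.
- robot.read_state(): the state, without advancing time (a new reading comes with each control period).
- robot.read_camera(name): name is "scene" or "top"; returns the picture (480x640x3 uint8, blue, green, red); there is no depth.
- robot.camera_model(name): a dict with "fx", "fy", "cx", "cy" (pixels), "eye" and "rotation" of the camera in the world. Camera axes: x right, y down, z forward; pixel columns grow to the right and rows downward; lengths in m; the calibration is good to about 2 mm. A picture is of the moment at which its call begins. camera_model takes no time and is no camera call.
- robot.close_job(): hands the job in; it is judged then, once.
The state is a dict: "t": time; "q": joint angles; "dq": joint speeds; "joint_torque": joint torques, N m; "tool_pos": TCP position; "orientation": TCP orientation; "force": force on the tool from outside, world axes, zero at the start; "wrist_torque": the same for the moment, N m; "opening": finger opening in m; "gripper_force": force on a finger pad.
Only numpy, scipy, OpenCV 4.12 (cv2) and the standard library are available. Lean on these libraries where they do the work, as an engineer would, in place of code of your own. Each camera call takes 0.05 s, during which the arm holds its last target. There are 200 camera calls.

## Working session

There is one attempt and no reset: what is moved stays moved. The work goes in short steps, Python scripts to look and compute and a tool call to move; the robot and the scene stay as the last step left them, time stands still between calls to the robot, and variables do not carry over. Pictures are saved under pics/ and viewed, at most 10 in all, crops included, and the job is handed in when it is done.

Besides the shell and the picture viewer there is one more tool, called by a JSON object that holds its "name" and its "arguments", one argument or row to a line. arm_command: Moves the arm, as the interface text tells. Its arguments: {"type":"object","properties":{"increments":{"type":"string"},"grip_force":{"type":"number"}},"required":["increments"]}

```bash
ls; mkdir -p pics
python3 - <<'E'
from plant import robot
import cv2
for n in("scene","top"):
    cv2.imwrite(f"pics/{n}0.png",robot.read_camera(n)); print(robot.camera_model(n))
print(robot.read_state())
E
```

```text
pics
{'fx': 584.9186662660413, 'fy': 584.9186662660413, 'cx': 320.31136333788595, 'cy': 243.04532619981183, 'eye': array([ 0.04543528, -0.77189912,  0.58342482]), 'rotation': array([-1.94680985,  0.49133858, -0.2922135 ])}
{'fx': 438.63819442557514, 'fy': 438.63819442557514, 'cx': 313.3730139033611, 'cy': 234.34395515310302, 'eye': array([0.45824413, 0.2169156 , 1.17258568]), 'rotation': array([-2.14107542,  2.16239884, -0.09415405])}
{'t': 0.1, 'q': array([ 1.12858274e+00,  1.31073270e-01,  1.48916229e+00,  2.37601868e-05,
        1.52300909e+00, -8.53727852e-02]), 'dq': array([ 0.00042779, -0.00229859, -0.00197052, -0.00232973,  0.00255356,
        0.00124418]), 'joint_torque': array([ 1.23859831e-03, -5.61331594e+01, -4.93104315e+01,  7.70104746e-02,
        2.90012575e-02, -5.00295869e-06]), 'tool_pos': array([0.20932234, 0.56175   , 0.21420419]), 'orientation': array([-5.57476101e-01, -3.09127293e+00,  2.49509761e-03]), 'force': array([-0.71590091, -0.21188299,  0.13710859]), 'wrist_torque': array([ 0.01013391, -0.02351882,  0.01195614]), 'gripper_force': 0.0, 'opening': 0.09281510347234465}
```

View pics/scene0.png

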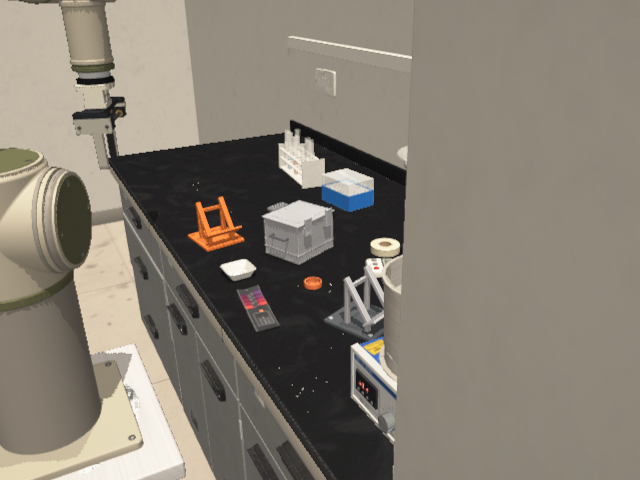

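View pics/top0.png

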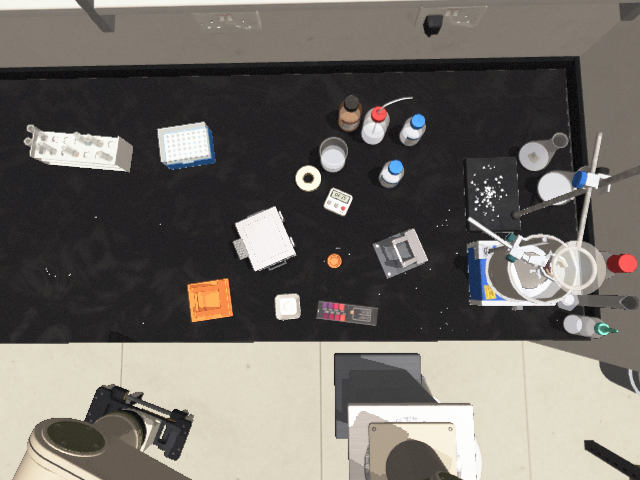

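The scene view shows the robot at left, the tub at about (298,232), the orange stand at (216,225) and the steel stand at (360,305), partly hidden by the wall. The top view shows the tub and lid at (266,239) with the grey lip at (238,250), the steel stand at (400,253) and the orange one at (210,300).

Stand candidates in the top view are orange (210,300) and grey steel (400,253). The steel one fits the description. For the lid, only the steel tub at (266,239) fits. I'll confirm both in one enlarged crop.

Run:
```python
import cv2,numpy as np
t=cv2.imread("pics/top0.png");s=cv2.imread("pics/scene0.png")
a=cv2.resize(t[195:285,225:325],None,fx=4,fy=4,interpolation=cv2.INTER_CUBIC)
b=cv2.resize(t[215:290,360:460],None,fx=4,fy=4,interpolation=cv2.INTER_CUBIC)
c=cv2.resize(s[195:275,250:350],None,fx=4,fy=4,interpolation=cv2.INTER_CUBIC)[:240]
d=cv2.resize(s[255:345,310:410],None,fx=4,fy=4,interpolation=cv2.INTER_CUBIC)
o=np.zeros((600,800,3),np.uint8)
a=a[:300];o[:300,:400]=a;o[:300,400:]=b
o[300:540,:400]=c;o[300:600,400:]=d[:300]
cv2.imwrite("pics/crop1.png",o)
```

```text
(no output)
```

View pics/crop1.png

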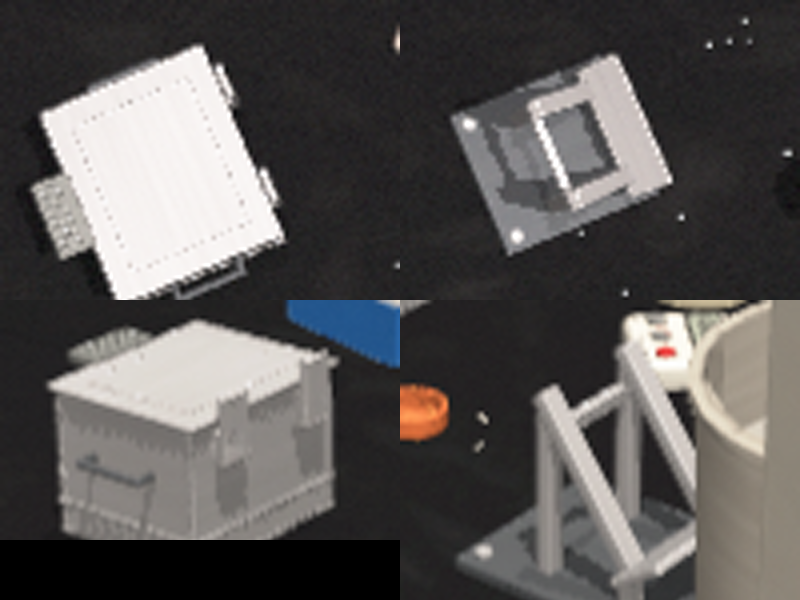

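The crop confirms the white steel lid with its grey lip at top-view px (240,250), with the stops on the opposite side. The grey stand has its ledge at px (417,245), its crossbar and bar tops at (397,254), and base corners at (373,244) and (388,279). Now I'll measure.

```bash
cat > h.py <<'E'
import numpy as np,cv2
from plant import robot
from scipy.spatial.transform import Rotation as R
def cam(n):
    m=robot.camera_model(n);return m,R.from_rotvec(m["rotation"]).as_matrix()
def ray(n,p):
    m,r=cam(n);p=np.atleast_2d(p);d=np.c_[(p[:,0]-m["cx"])/m["fx"],(p[:,1]-m["cy"])/m["fy"],np.ones(len(p))]@r.T
    return m["eye"],d
def plane(n,p,z):
    e,d=ray(n,p);return e+d*((z-e[2])/d[:,2])[:,None]
def proj(n,P):
    m,r=cam(n);c=(np.atleast_2d(P)-m["eye"])@r;return c[:,:2]/c[:,2:]*m["fx"]+[m["cx"],m["cy"]]
def tri(pa,pb):
    out=[]
    for a,b in zip(pa,pb):
        (e,d),(f,g)=ray("top",a),ray("scene",b);d=d[0]/np.linalg.norm(d[0]);g=g[0]/np.linalg.norm(g[0])
        s=np.linalg.lstsq(np.c_[d,-g],f-e,rcond=None)[0];p,q=e+s[0]*d,f+s[1]*g
        out.append([*((p+q)/2),np.linalg.norm(p-q)])
    return np.array(out)
def quad(mask):
    c=max(cv2.findContours(mask,cv2.RETR_EXTERNAL,cv2.CHAIN_APPROX_NONE)[0],key=cv2.contourArea)
    return c,cv2.approxPolyDP(c,0.03*cv2.arcLength(c,True),True)[:,0]
E
python3 - <<'E'
from h import *
np.set_printoptions(precision=4,suppress=True)
t=cv2.imread("pics/top0.png");s=cv2.imread("pics/scene0.png")
g=cv2.cvtColor(t,6);gs=cv2.cvtColor(s,6)
m=np.zeros_like(g);m[195:285,225:325]=(g[195:285,225:325]>195)*255
m=cv2.morphologyEx(m,cv2.MORPH_OPEN,np.ones((5,5)))
c,q=quad(m);print("top lid",q.tolist(),cv2.minAreaRect(c))
w=plane("top",c[:,0]+0.0,.093)[:,:2].astype(np.float32);print("world rect",cv2.minAreaRect(w*1000),cv2.boxPoints(cv2.minAreaRect(w*1000)).tolist())
m=np.zeros_like(g);m[195:250,255:345]=(gs[195:250,255:345]>172)*255
c,q=quad(m);print("scene lid",q.tolist())
print("lip", [(r,g[r,228:250].tolist()) for r in(243,249,255)])
hs=cv2.cvtColor(t,40);print("stand px",[(r,g[r,370:432:2].tolist()) for r in range(228,284,6)])
E
```

```text
top lid [[275, 208], [237, 223], [254, 269], [293, 254]] ((264.8055419921875, 238.3130340576172), (51.71585464477539, 44.10017013549805), 67.06790161132812)
world rect ((572.2865600585938, 363.98553466796875), (129.15736389160156, 109.10848999023438), 22.995067596435547) [[491.5276794433594, 388.9770202636719], [534.151123046875, 288.5384826660156], [653.04541015625, 338.9940490722656], [610.4219970703125, 439.4325866699219]]
scene lid [[329, 208], [297, 201], [263, 216], [298, 227]]
lip [(243, [31, 17, 25, 19, 32, 92, 182, 211, 173, 173, 178, 164, 137, 182, 181, 175, 236, 241, 241, 241, 245, 245]), (249, [33, 32, 36, 23, 23, 19, 26, 66, 162, 159, 156, 168, 180, 187, 204, 178, 184, 183, 181, 242, 243, 242]), (255, [37, 33, 34, 38, 36, 35, 23, 14, 22, 35, 94, 182, 214, 173, 189, 184, 173, 140, 184, 181, 175, 243])]
stand px [(228, [35, 33, 32, 33, 35, 39, 33, 38, 37, 41, 37, 41, 43, 41, 39, 38, 37, 42, 35, 43, 41, 98, 63, 32, 32, 33, 37, 37, 34, 31, 43]), (234, [33, 36, 36, 36, 33, 34, 36, 35, 36, 32, 33, 38, 55, 84, 132, 91, 76, 99, 191, 197, 188, 195, 192, 230, 38, 35, 32, 34, 37, 3
[... 469 characters left out ...]
, 42, 37, 37, 79, 137, 135, 138, 82, 90, 135, 133, 119, 134, 146, 247, 82, 81, 79, 82, 90, 136, 189, 189, 198, 197, 199, 194, 197, 41, 48]), (264, [35, 33, 37, 36, 37, 48, 139, 133, 85, 84, 83, 83, 83, 68, 95, 86, 197, 241, 194, 187, 140, 125, 133, 121, 151, 115, 60, 48, 44, 48, 45]), (270, [34, 36, 38, 39, 42, 40, 40, 138, 137, 137, 136, 136, 136, 138, 118, 122, 138, 135, 122, 35, 39, 36, 42, 37, 42, 40, 39, 43, 41, 43, 44]), (276, [39, 39, 41, 43, 36, 43, 43, 41, 109, 140, 135, 124, 38, 37, 39, 37, 35, 35, 30, 36, 39, 37, 39, 34, 37, 34, 39, 43, 41, 39, 43]), (282, [34, 36, 38, 40, 37, 36, 34, 38, 36, 37, 34, 35, 35, 35, 40, 33, 34, 39, 37, 35, 31, 35, 38, 37, 38, 39, 40, 36, 34, 34, 36])]
```

Run:
```python
from h import *
np.set_printoptions(precision=4,suppress=True)
t=cv2.imread("pics/top0.png");s=cv2.imread("pics/scene0.png");g=cv2.cvtColor(t,6);gs=cv2.cvtColor(s,6)
B=np.array([[491.5,389],[534.2,288.5],[653,339],[610.4,439.4]])/1000
c=B.mean(0);B=c+(B-c)*1.01;B3=np.c_[B,[.093]*4]
print("lid corners proj scene\n",proj("scene",B3))
tp=proj("top",B3)
# scene lid corners by line fits: refine
m=np.zeros_like(gs);m[195:250,255:345]=(gs[195:250,255:345]>172)*255
sc=proj("scene",B3)
q=quad(m)[1].astype(float)
idx=[np.argmin(np.hypot(*(q-p).T)) for p in sc];print("scene meas",q[idx]);print("tri",tri(tp,q[idx]))
# stand base left edge
rows=np.arange(248,276);cols=[]
for r in rows:
    l=g[r,365:395].astype(float);k=np.argmax(l>85);cols.append(365+k-(l[k]-85)/max(l[k]-l[k-1],1))
W=plane("top",np.c_[cols,rows],.008)[:,:2];vx,vy,x0,y0=cv2.fitLine((W*1000).astype(np.float32),cv2.DIST_HUBER,0,.01,.01).ravel();print("left edge dir deg",np.degrees(np.arctan2(vy,vx)),x0,y0)
# bottom base edge
cols=np.arange(390,400);rr=[]
for cc in cols:
    l=g[255:290,cc].astype(float);k=len(l)-1-np.argmax(l[::-1]>85);rr.append(255+k+(l[k]-85)/max(l[k]-l[k+1],1))
W=plane("top",np.c_[cols,rr],.008)[:,:2];v=cv2.fitLine((W*1000).astype(np.float32),cv2.DIST_HUBER,0,.01,.01).ravel();print("bottom edge",np.degrees(np.arctan2(v[1],v[0])),v[2:])
# top base edge
cols=np.arange(377,392);rr=[]
for cc in cols:
    l=g[220:262,cc].astype(float);k=np.argmax(l>60);rr.append(220+k-(l[k]-60)/max(l[k]-l[k-1],1))
W=plane("top",np.c_[cols,rr],.008)[:,:2];v=cv2.fitLine((W*1000).astype(np.float32),cv2.DIST_HUBER,0,.01,.01).ravel();print("top edge",np.degrees(np.arctan2(v[1],v[0])),v[2:],rr)
# ledge outer edge
rows=np.arange(234,259);cols=[]
for r in rows:
    l=g[r,400:440].astype(float);k=len(l)-1-np.argmax(l[::-1]>115);cols.append(400+k+(l[k]-115)/max(l[k]-l[k+1],1))
W=plane("top",np.c_[cols,rows],.0438)[:,:2];v=cv2.fitLine((W*1000).astype(np.float32),cv2.DIST_HUBER,0,.01,.01).ravel();print("ledge edge",np.degrees(np.arctan2(v[1],v[0])),v[2:])
cv2.imwrite("pics/crop2.png",np.hstack([cv2.resize(t[222:288,365:435],None,fx=5.7,fy=5.7,interpolation=cv2.INTER_NEAREST),cv2.resize(s[258:324,325:395],None,fx=5.7,fy=5.7,interpolation=cv2.INTER_NEAREST)]))
```

```text
lid corners proj scene
 [[260.4033 216.4346]
 [296.8312 227.7739]
 [334.0424 210.2643]
 [298.3278 200.452 ]]
scene meas [[263. 216.]
 [298. 227.]
 [329. 208.]
 [297. 201.]]
tri [[0.4934 0.388  0.0939 0.0059]
 [0.5349 0.2871 0.0947 0.0026]
 [0.6475 0.3402 0.1001 0.0109]
 [0.6094 0.4411 0.0917 0.0033]]
left edge dir deg 21.763147 508.46082 68.29108
bottom edge -67.6663 [479.208   32.7372]
top edge -66.58741 [575.8476  57.8652] [np.float64(241.52631578947367), np.float64(241.4102564102564), np.float64(241.17857142857142), np.float64(240.48648648648648), np.float64(240.21428571428572), np.float64(239.5), np.float64(239.33333333333334), np.float64(238.75862068965517), np.float64(238.4857142857143), np.float64(238.08695652173913), np.float64(237.53488372093022), np.float64(236.84), np.float64(236.1346153846154), np.float64(236.0793650793651), np.float64(235.625)]
ledge edge 21.58789 [553.8645 -33.2767]
```

View pics/crop2.png

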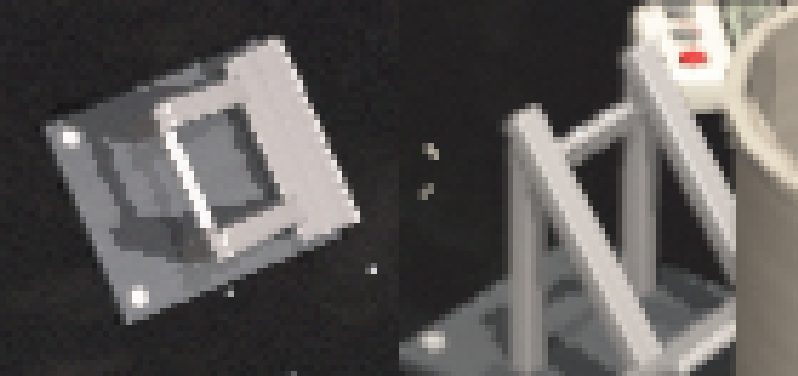

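In crop2, the stand bar-top corners are at top px (393,240) and (403,267). In the scene view the bar tops are at (347,277) and (367,265). I'll check these against the base and ledge fit, then compute the approach.

```bash
cat >> h.py <<'E'
def frame(C,yawdeg):
    a=np.radians(yawdeg);return np.array(C),np.array([[np.cos(a),-np.sin(a),0],[np.sin(a),np.cos(a),0],[0,0,1]])
LID=frame([.5723,.3640,.090],-67.0)
ST=frame([.5368,.0203,0],-68.2)
def pt(F,p):return F[0]+F[1]@(np.array(p)/1000)
def go(target,yaxdeg=None,cmd=None):
    s=robot.read_state();Rt=R.from_rotvec(s["orientation"]).as_matrix()
    p=s["tool_pos"] if cmd is None else cmd
    d=Rt.T@(np.array(target)-p)*1000
    ya=np.degrees(np.arctan2(Rt[1,1],Rt[0,1]));turn=0
    if yaxdeg is not None:
        dd=(yaxdeg-ya+90)%180-90;turn=-np.radians(dd)
    print("tool d mm",d.round(1),"turn",round(float(turn),3),"yang",ya.round(2),"pos",s["tool_pos"].round(4),"t",s["t"],"q",s["q"].round(2),"F",s["force"].round(1),"op",s["opening"].round(4),"z",Rt[:,2].round(3))
E
python3 - <<'E'
from h import *
np.set_printoptions(precision=4,suppress=True)
P=[pt(ST,p) for p in([-14,36,100],[-14,-36,100],[-14,30,100],[-14,-30,100],[-55,50,8],[-55,-50,8],[54.7,45,43.8],[54.7,-45,43.8])]
print(proj("top",P));print(proj("scene",P[:4]))
print("tri bars",tri([(392.7,240.1),(402.7,266.7)],[(367.3,265.4),(347,277.3)]),P[:4])
print("lip tri pts",proj("top",[pt(LID,p) for p in([-77,25,6],[-77,-25,6],[-65,0,6])]),proj("scene",[pt(LID,p) for p in([-77,25,6],[-77,-25,6])]))
T=pt(LID,[-70,0,0]);T[2]=.20;print(T);go(T,23)
E
```

```text
[[393.7092 239.2891]
 [405.5645 266.557 ]
 [394.6903 241.5456]
 [404.5696 264.2687]
 [371.9654 243.7921]
 [386.9477 278.7873]
 [413.447  228.1642]
 [427.7038 260.442 ]]
[[368.3896 264.9673]
 [344.1213 279.2796]
 [366.4526 266.1096]
 [346.2325 278.0345]]
tri bars [[0.5635 0.0488 0.0985 0.0008]
 [0.5018 0.0248 0.1001 0.0088]] [array([0.565 , 0.0467, 0.1   ]), array([0.4982, 0.0199, 0.1   ]), array([0.5595, 0.0444, 0.1   ]), array([0.5037, 0.0222, 0.1   ])]
lip tri pts [[232.2011 241.1385]
 [239.8577 259.6352]
 [240.4881 248.4241]] [[280.3607 202.0511]
 [265.7929 208.0433]]
[0.5449 0.4284 0.2   ]Traceback (most recent call last):
  File "<stdin>", line 7, in <module>
  File "h.py", line 35, in go
    print("tool d mm",d.round(1),"turn",round(float(turn),3),"yang",ya.round(2),"pos",s["tool_pos"].round(4),"t",s["t"],"q",s["q"].round(2),"F",s["force"].round(1),"op",s["opening"].round(4),"z",Rt[:,2].round(3))
                                                                                                                                                                         ^^^^^^^^^^^^^^^^^^
AttributeError: 'float' object has no attribute 'round'
```

```bash
sed -i 's/s\["opening"\].round(4)/round(s["opening"],4)/' h.py
python3 - <<'E'
from h import *
T=pt(LID,[-70,0,0]);T[2]=.20;print(T);go(T,23)
E
```

```text
[0.54494882 0.42843534 0.2       ]
tool d mm [-361.1   -7.7   14.2] turn 0.813 yang 69.55 pos [0.2093 0.5618 0.2142] t 0.1 q [ 1.13  0.13  1.49  0.    1.52 -0.09] F [-0.7 -0.2  0.1] op 0.0928 z [-0.001 -0.001 -1.   ]
```

{"name": "arm_command", "arguments": {
  "increments": "0 -361 -8 10 0.813;0 -361 -8 10 0.813;0 -361 -8 10 0.813;0 -361 -8 10 0.813;0 -361 -8 10 0.813"
}}

```text
t: 0.6
tool_pos: [0.4432, 0.4686, 0.2077]
orientation: [-1.659, -2.668, 0.001]
force: [0.1, -0.2, 0.7]
opening: 0.0929
gripper_force: 0.0
```

Run:
```python
from h import *
T=pt(LID,[-70,0,0]);T[2]=.20;go(T,23)
```

```text
tool d mm [-81.   73.5   7.6] turn 0.057 yang 26.24 pos [0.4432 0.4686 0.2077] t 0.6 q [0.73 0.26 1.36 0.   1.53 0.28] F [ 0.1 -0.2  0.7] op 0.0929 z [-0.001 -0.    -1.   ]
```

{"name": "arm_command", "arguments": {
  "increments": "0 -81 73.5 5 0.057;0 -81 73.5 5 0.057;0 -81 73.5 5 0.057;0 -81 73.5 5 0.057;0 -81 73.5 5 0.057"
}}

```text
t: 1.1
tool_pos: [0.5427, 0.4306, 0.2027]
orientation: [-1.726, -2.624, 0.001]
force: [-0.8, 0.5, 0.7]
opening: 0.0934
gripper_force: 0.0
```

Run:
```python
from h import *
T=pt(LID,[-70,0,0]);T[2]=.106;go(T,23)
```

```text
tool d mm [-2.9  1.3 96.7] turn 0.006 yang 23.33 pos [0.5427 0.4306 0.2027] t 1.1 q [0.6  0.39 1.21 0.   1.55 0.19] F [-0.8  0.5  0.7] op 0.0934 z [-0.001 -0.    -1.   ]
```

{"name": "arm_command", "arguments": {
  "increments": "0 -1.5 1 50 0;0 -1.5 1 85 0;0 -1.5 1 85 0;0 -1.5 1 85 0"
}}

```text
t: 1.5
tool_pos: [0.5435, 0.4301, 0.1186]
orientation: [-1.724, -2.626, 0.002]
force: [-0.4, 0.4, 1.0]
opening: 0.0931
gripper_force: 0.0
```

Run:
```python
from h import *
T=pt(LID,[-70,0,0]);T[2]=.106;go(T,23)
for n in("scene","top"):
    im=robot.read_camera(n);cv2.imwrite(f"pics/{n}1.png",im)
    c=im[120:270,200:400] if n=="scene" else im[195:285,205:325]
    globals()[n]=cv2.resize(c,(400,300),interpolation=cv2.INTER_CUBIC)
cv2.imwrite("pics/c3.png",np.hstack([scene,top]))
```

```text
tool d mm [-2.1  0.7 12.6] turn 0.008 yang 23.43 pos [0.5435 0.4301 0.1186] t 1.5 q [0.6  0.44 1.3  0.   1.4  0.19] F [-0.4  0.4  1. ] op 0.0931 z [-0.001 -0.001 -1.   ]
```

View pics/c3.png

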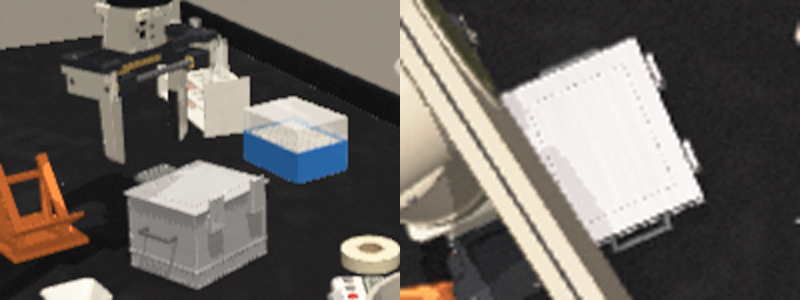

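The scene crop shows the fingers straddling the lip, near fingertip at crop (115,160) and the lip at about (145,172). The lid is undisturbed. Next I'll lower and close softly.

{"name": "arm_command", "arguments": {
  "increments": "0 -2 0.7 12.5 0.008;0 -2 0.7 12.5 0.008;0.3 -2 0.7 12.5 0.008;0.5 -2 0.7 12.5 0.008;0.5 -2 0.7 12.5 0.008",
  "grip_force": 5
}}

```text
t: 2.1
tool_pos: [0.5469, 0.4277, 0.1061]
orientation: [1.737, 2.617, 0.001]
force: [-0.2, 0.5, 0.2]
opening: 0.0735
gripper_force: 0.0
```

{"name": "arm_command", "arguments": {
  "increments": "0.7 0 0 0 0;0.7 0 0 0 0;0.7 0 0 0 0;0.7 0 0 0 0;0.7 0 0 0 0",
  "grip_force": 5
}}

```text
t: 2.6
tool_pos: [0.5466, 0.4277, 0.1057]
orientation: [-1.737, -2.618, 0.0]
force: [-0.3, -0.4, 0.3]
opening: 0.0337
gripper_force: 0.0
```

Run:
```python
from h import *
print(proj("scene",[pt(LID,[-70,-46.5,4]),pt(LID,[-70,46.5,4])]))
T=pt(LID,[-70,0,0]);T[2]=.106;go(T,23)
# arc about far edge: grip point relative (-125,2)
for th in range(0,61,5):
    a=np.radians(th);x=-125*np.cos(a)+2*np.sin(a);z=125*np.sin(a)+2*np.cos(a)
    print(th,round(x+125,1),round(z-2,1))
```

```text
[[261.5111279  212.18136071]
 [288.57844369 200.93847025]]
tool d mm [ 1.3 -1.3 -0.3] turn -0.002 yang 22.86 pos [0.5466 0.4277 0.1057] t 2.6 q [0.59 0.45 1.31 0.   1.38 0.19] F [-0.3 -0.4  0.3] op 0.0337 z [-0.  0. -1.]
0 0.0 0.0
5 0.6 10.9
10 2.2 21.7
15 4.8 32.3
20 8.2 42.6
25 12.6 52.6
30 17.7 62.2
35 23.8 71.3
40 30.5 79.9
45 38.0 87.8
50 46.2 95.0
55 54.9 101.5
60 64.2 107.3
```

Opening is 34 mm with no force, so the fingers missed the 50 mm lip. I'll look.

Run:
```python
from h import *
im=robot.read_camera("scene");cv2.imwrite("pics/s2.png",im)
cv2.imwrite("pics/c4.png",cv2.resize(im[140:260,230:350],(600,600),interpolation=cv2.INTER_CUBIC))
s=robot.read_state();print(s["opening"],proj("scene",[s["tool_pos"]]),[proj("scene",[pt(LID,[-70,y,-6])])for y in(-17,17)],[proj("scene",[pt(LID,[-77,y,6])])for y in(-25,25)])
```

```text
0.030436247268920167 [[275.8915486  201.74410185]] [array([[270.60129795, 212.47862767]]), array([[280.45910962, 208.31469651]])] [array([[265.79289652, 208.04328651]]), array([[280.36072046, 202.05113375]])]
```

View pics/c4.png

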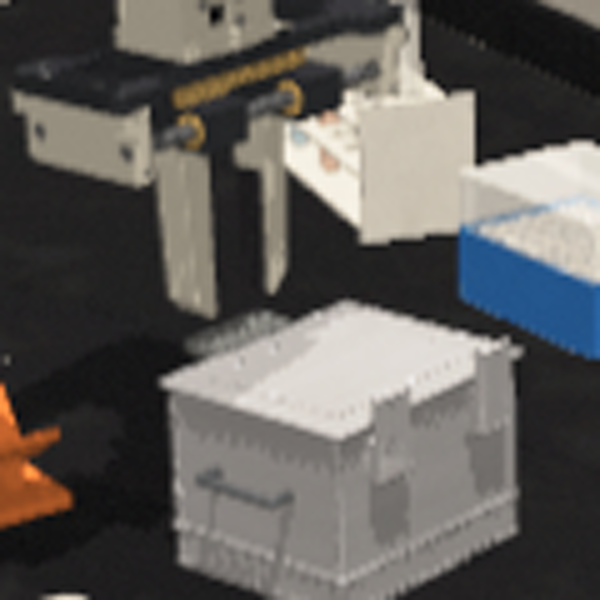

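In c4 the fingertips are at crop (200,318) and (273,295), which is scene px (270,204) and (285,199). They appear above and behind the lip, with the lid undisturbed. I'll check where those rays put the tips.

Run:
```python
from h import *
np.set_printoptions(precision=4,suppress=True)
s=robot.read_state();p=s["tool_pos"];Rt=R.from_rotvec(s["orientation"]).as_matrix()
print(s["opening"],p,Rt.tolist())
for z in(.081,.106,.12):
    w=plane("scene",[(270,203.6),(284.6,199)],z);print(z,w.tolist(),((w-LID[0])@LID[1]*1000).tolist())
print("tcp in lid",(p-LID[0])@LID[1]*1000)
# start pose
p0=np.array([.2093,.5618,.2142]);R0=R.from_rotvec([-.5575,-3.0913,.0025]).as_matrix()
print("start proj tcp/tips",proj("scene",[p0,p0+R0@[0,.0465,.025],p0+R0@[0,-.0465,.025]]))
im=cv2.imread("pics/scene0.png");
cv2.imwrite("pics/c5.png",cv2.resize(im[90:180,60:150],(540,540),interpolation=cv2.INTER_CUBIC))
```

```text
0.030436247268920167 [0.5466 0.4277 0.1057] [[-0.38846228371612274, 0.9214646220706303, -6.634971727072862e-05], [0.9214646229600373, 0.38846228618459916, 2.9074919657636076e-05], [5.2565872712746595e-05, -4.984440751930892e-05, -0.999999997376182]]
0.081 [[0.5546757311329373, 0.48502797102123096, 0.08099999999999996], [0.5994293067751142, 0.496796681569461, 0.08099999999999996]] [[-118.2931851917702, 31.066170665210738, -9.000000000000036], [-111.63972525569504, 76.86045580655899, -9.000000000000036]]
0.106 [[0.5293365945941618, 0.4224849280868729, 0.10599999999999998], [0.5718632910267344, 0.433668043038156, 0.10599999999999998]] [[-70.62280003574877, -16.69614124592102, 15.999999999999986], [-64.30040753710156, 26.819480346500725, 15.999999999999986]]
0.12 [[0.5151466781324475, 0.38746082404363247, 0.12], [0.5564263222076418, 0.39831600546062507, 0.12]] [[-43.927384348376876, -43.44303591615478, 30.0], [-37.7903896146891, -1.203465911131887, 30.0]]
tcp in lid [-68.6785   1.2521  15.6954]
start proj tcp/tips [[110.1363 164.5503]
 [115.9371 169.2831]
 [107.7663 181.7763]]
```

View pics/c5.png

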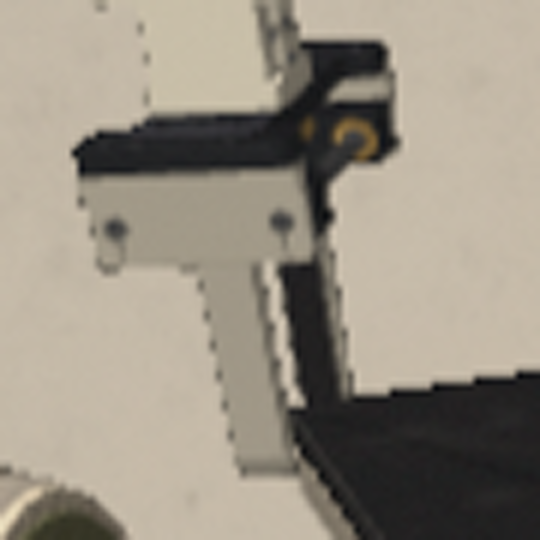

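The rays at the start pose and here agree: the real fingertips sit at about the reported TCP, not 25 mm ahead of it. I'll reopen, go 25 mm lower and close again.

{"name": "arm_command", "arguments": {
  "increments": "0 1.3 -1.3 0 0;0 1.3 -1.3 0 0;0 1.3 -1.3 0 0;0 1.3 -1.3 0 0;0.1 1.3 -1.3 0 0",
  "grip_force": 5
}}

```text
t: 3.15
tool_pos: [0.5449, 0.4284, 0.1057]
orientation: [-1.737, -2.618, 0.0]
force: [-0.7, 0.0, -0.4]
opening: 0.066
gripper_force: 0.0
```

{"name": "arm_command", "arguments": {
  "increments": "0.1 0 0 0 0;0.1 0 0 8 0;0.1 0 0 16 0;0.1 0 0 25 0;0.1 0 0 25 0"
}}

```text
t: 3.65
tool_pos: [0.5436, 0.4275, 0.0778]
orientation: [-1.736, -2.616, 0.006]
force: [-0.2, -0.6, 0.0]
opening: 0.0833
gripper_force: 0.0
```

{"name": "arm_command", "arguments": {
  "increments": "0.5 0 0 0 0;0.5 0 0 0 0;0.5 0 0 0 0;0.7 0 0 0 0;0.7 0 0 0 0",
  "grip_force": 5
}}

```text
t: 4.15
tool_pos: [0.5452, 0.4286, 0.0811]
orientation: [1.737, 2.617, 0.001]
force: [-0.0, -0.4, 1.1]
opening: 0.05
gripper_force: 5.0
```

Run:
```python
from h import *
im=robot.read_camera("scene");cv2.imwrite("pics/s3.png",im)
cv2.imwrite("pics/c6.png",cv2.resize(im[140:260,230:350],(600,600),interpolation=cv2.INTER_CUBIC))
T=pt(LID,[-70,0,0]);T[2]=.081;go(T,23)
```

```text
tool d mm [-0.  -0.2  0.1] turn -0.002 yang 22.86 pos [0.5452 0.4286 0.0811] t 4.2 q [ 0.59  0.47  1.33 -0.    1.34  0.19] F [ 0.4 -0.1  0.1] op 0.0499 z [ 0.001  0.    -1.   ]
```

View pics/c6.png

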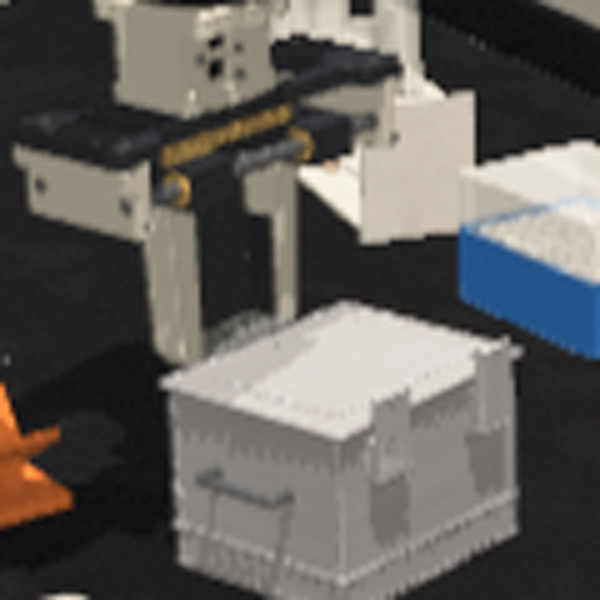

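The lip is gripped: 50 mm opening at 5 N, with the near finger beside the lip at crop (180,360). Now I'll tip it along the arc, where tool x is lid −x.

{"name": "arm_command", "arguments": {
  "increments": "0.7 -0.6 0 -10.9 0;0.7 -2.2 0 -21.7 0;0.7 -4.8 0 -32.3 0;0.7 -8.2 0 -42.6 0;0.7 -8.2 0 -42.6 0",
  "grip_force": 5
}}

```text
t: 4.7
tool_pos: [0.5497, 0.421, 0.1264]
orientation: [1.737, 2.616, 0.006]
force: [0.1, -0.4, 0.3]
opening: 0.0501
gripper_force: 5.0
```

Run:
```python
from h import *
im=robot.read_camera("scene");cv2.imwrite("pics/s4.png",im)
cv2.imwrite("pics/c7.png",cv2.resize(im[130:250,230:350],(600,600),interpolation=cv2.INTER_CUBIC))
go(pt(LID,[-70,0,-9]),23);print(robot.read_state()["gripper_force"])
```

```text
tool d mm [ 8.4 -1.2 44.2] turn -0.003 yang 22.84 pos [0.5492 0.4211 0.1252] t 4.75 q [ 0.58  0.43  1.3  -0.    1.41  0.18] F [1.  0.2 0.1] op 0.0496 z [ 0.003  0.002 -1.   ]
4.9991389364004135
```

View pics/c7.png

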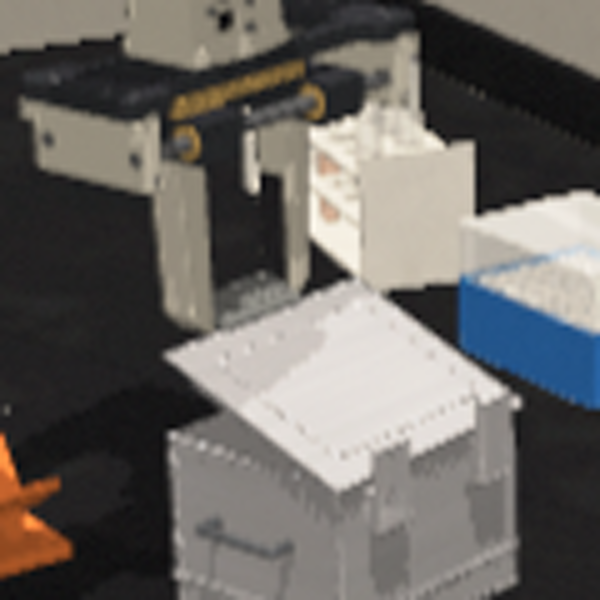

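c7 shows the lid tipped about 20° by the lip, its far edge still at the stops (crop (345,490) to (520,400)). I'll carry on along the arc.

{"name": "arm_command", "arguments": {
  "increments": "0.7 -4.4 0 -10 0;0.7 -9.5 0 -19.6 0;0.7 -15.6 0 -28.7 0;0.7 -22.3 0 -37.3 0;0.7 -29.8 0 -45.2 0"
}}

```text
t: 5.25
tool_pos: [0.5601, 0.3928, 0.1696]
orientation: [1.737, 2.617, 0.001]
force: [-0.3, -0.4, -1.3]
opening: 0.0502
gripper_force: 5.0
```

{"name": "arm_command", "arguments": {
  "increments": "0.7 -8.2 0 -7.2 0;0.7 -16.9 0 -13.7 0;0.7 -16.9 0 -13.7 0;0.7 -16.9 0 -13.7 0"
}}

```text
t: 5.65
tool_pos: [0.5665, 0.3775, 0.1823]
orientation: [1.738, 2.617, 0.001]
force: [0.5, -1.5, -0.6]
opening: 0.0502
gripper_force: 5.0
```

Run:
```python
from h import *
np.set_printoptions(precision=1,suppress=True)
im=robot.read_camera("scene");cv2.imwrite("pics/s5.png",im)
im2=robot.read_camera("top");cv2.imwrite("pics/t5.png",im2)
go(pt(LID,[-70,0,-9]),23);print(robot.read_state()["gripper_force"])
# predicted scene px of the lid's top-face corners when tipped th about the far edge
def tip(th,p):
    a=np.radians(th);d=np.array(p)-[55,0,0];return pt(LID,[55+d[0]*np.cos(a)+d[2]*np.sin(a),d[1],-d[0]*np.sin(a)+d[2]*np.cos(a)])
for th in(50,55,60):print(th,proj("scene",[tip(th,p) for p in([-55,-65,3],[-55,65,3],[55,-65,3],[55,65,3])]).tolist())
g=cv2.cvtColor(im,6);m=np.zeros_like(g);m[140:260,230:350]=(g[140:260,230:350]>195)*255
m=cv2.morphologyEx(m,cv2.MORPH_OPEN,np.ones((5,5)))
for c in cv2.findContours(m,0,2)[0]:
    if cv2.contourArea(c)>200:print(cv2.contourArea(c),cv2.approxPolyDP(c,4,True)[:,0].tolist())
```

```text
tool d mm [ 54.8   0.3 100.7] turn -0.002 yang 22.87 pos [0.6 0.4 0.2] t 5.75 q [0.5 0.4 1.3 0.  1.5 0.1] F [ 0.3 -0.6 -0.9] op 0.0497 z [-0. -0. -1.]
5.000153481960297
50 [[271.8955509717354, 185.05470794113674], [310.537012596286, 170.5295211449502], [297.65797424418867, 228.43142405798312], [334.7534786244422, 210.92291761317185]]
55 [[274.3696291130136, 183.25933867734744], [313.0404715345683, 168.7812569163569], [297.71660052338433, 228.5372387796035], [334.80836545295784, 211.02153015109872]]
60 [[277.04334646451713, 181.79513511477631], [315.7298354520945, 167.34247717997897], [297.76893094053617, 228.64660768352226], [334.85693284707907, 211.12366897762794]]
517.0 [[320, 185], [308, 189], [298, 218], [328, 206]]
241.5 [[329, 173], [347, 190], [348, 169]]
```

The tip is complete at 55° with the far edge at the rim. Now I'll grip harder and lift clear.

{"name": "arm_command", "arguments": {
  "increments": "0.8 0 0 0 0;0.8 0 0 0 0;0.8 0 0 0 0;0.8 1 0 -5 0;0.8 2 0 -15 0",
  "grip_force": 45
}}

```text
t: 6.25
tool_pos: [0.5648, 0.3796, 0.1966]
orientation: [-1.736, -2.617, 0.003]
force: [-0.6, -0.4, -1.2]
opening: 0.0495
gripper_force: 45.0
```

{"name": "arm_command", "arguments": {
  "increments": "0.8 0 0 -15 0;0.8 0 0 -30 0;0.8 0 0 -50 0;0.8 0 0 -65 0;0.8 0 0 -65 0"
}}

```text
t: 6.75
tool_pos: [0.567, 0.3805, 0.267]
orientation: [1.735, 2.615, 0.009]
force: [0.6, 0.5, -2.2]
opening: 0.0494
gripper_force: 45.0
```

Run:
```python
from h import *
np.set_printoptions(precision=1,suppress=True)
im=robot.read_camera("scene");cv2.imwrite("pics/s6.png",im)
T=pt(ST,[-35,0,200]);go(T,21.8);s=robot.read_state();print(s["gripper_force"],s["force"])
p=s["tool_pos"];piv=p+[0,0,.011]
def at(th,q):  # lid point -> world, lid hung at pivot (-70,0,2) tilted th, lip up
    a=np.radians(th);d=np.array(q)-[-70,0,2];return piv+LID[1]@(np.array([d[0]*np.cos(a)+d[2]*np.sin(a),d[1],-d[0]*np.sin(a)+d[2]*np.cos(a)])/1000)
for th in(45,50,55,60,65,75):print(th,proj("scene",[at(th,q) for q in([-55,-65,3],[-55,65,3],[55,-65,3],[55,65,3])]).round(1).tolist())
g=cv2.cvtColor(im,6);m=np.zeros_like(g);m[110:215,230:360]=(g[110:215,230:360]>170)*255
m=cv2.morphologyEx(m,cv2.MORPH_OPEN,np.ones((5,5)))
for c in cv2.findContours(m,0,2)[0]:
    if cv2.contourArea(c)>150:print(cv2.contourArea(c),cv2.approxPolyDP(c,3,True)[:,0].tolist())
```

```text
tool d mm [-285.1 -166.7   63.9] turn 0.018 yang 22.86 pos [0.6 0.4 0.3] t 6.8 q [ 0.5  0.3  1.2 -0.   1.6  0.1] F [ 0.1  0.5 -1.5] op 0.0492 z [ 0.  0. -1.]
44.9995493888855 [ 0.1  0.5 -1.5]
45 [[272.6, 145.1], [312.4, 132.8], [301.7, 187.4], [339.8, 172.1]]
50 [[272.3, 145.4], [312.1, 133.2], [298.9, 190.0], [337.0, 174.6]]
55 [[272.0, 145.8], [311.8, 133.5], [295.9, 192.2], [334.0, 176.8]]
60 [[271.6, 146.0], [311.4, 133.8], [292.8, 194.0], [330.9, 178.5]]
65 [[271.3, 146.3], [311.0, 134.0], [289.5, 195.4], [327.6, 179.9]]
75 [[270.5, 146.6], [310.2, 134.3], [282.6, 196.8], [320.8, 181.4]]
2514.5 [[275, 145], [294, 189], [330, 177], [339, 181], [331, 184], [332, 189], [347, 195], [359, 193], [359, 174], [348, 169], [332, 172], [312, 135]]
```

Lifted clear: weight 1.5–1.8 N, far corners at scene px (294,189) and (331,177), so the lid sits at about 57°. Next I'll carry it over to the stand.

{"name": "arm_command", "arguments": {
  "increments": "0.8 -15 -9 5 0.018;0.8 -45 -26 15 0.018;0.8 -80 -47 25 0.018;0.8 -115 -67 25 0.018;0.8 -150 -88 25 0.018"
}}

```text
t: 7.3
tool_pos: [0.5414, 0.2056, 0.2352]
orientation: [-1.759, -2.601, 0.004]
force: [0.1, -0.3, -1.2]
opening: 0.049
gripper_force: 45.0
```

{"name": "arm_command", "arguments": {
  "increments": "0.8 -35 -20 0 0;0.8 -70 -41 0 0;0.8 -100 -60 0 0;0.8 -123 -73 0 0;0.8 -135 -79 0 0"
}}

```text
t: 7.8
tool_pos: [0.5187, 0.0505, 0.2362]
orientation: [-1.763, -2.599, 0.002]
force: [0.4, 0.8, -1.7]
opening: 0.0493
gripper_force: 45.0
```

Run:
```python
from h import *
np.set_printoptions(precision=1,suppress=True)
T=pt(ST,[-32,0,170]);go(T,21.8);s=robot.read_state();print(s["tool_pos"]*1000)
```

```text
tool d mm [-2.8  5.7 66.2] turn -0.001 yang 21.71 pos [0.5 0.1 0.2] t 7.8 q [-0.  -0.1  1.7 -0.   1.6 -0.4] F [ 0.4  0.8 -1.7] op 0.0493 z [-0. -0. -1.]
[518.7  50.5 236.2]
```

{"name": "arm_command", "arguments": {
  "increments": "0.8 -13 5.7 15 0;0.8 -13 5.7 40 0;0.8 -13 5.7 60 0;0.8 -13 5.7 80 0;0.8 -13 5.7 80 0"
}}

```text
t: 8.3
tool_pos: [0.5271, 0.0432, 0.1531]
orientation: [-1.757, -2.597, 0.005]
force: [-0.6, -0.6, -1.5]
opening: 0.0495
gripper_force: 45.0
```

Run:
```python
from h import *
np.set_printoptions(precision=1,suppress=True)
go(pt(ST,[-25.5,0,129.5]),21.8);s=robot.read_state()
im=robot.read_camera("scene");cv2.imwrite("pics/s7.png",im);t=robot.read_camera("top");cv2.imwrite("pics/t7.png",t)
piv=s["tool_pos"]+[0,0,.011]
def at(th,q):
    a=np.radians(th);d=np.array(q)-[-70,0,2];return piv+ST[1]@(np.array([d[0]*np.cos(a)+d[2]*np.sin(a),d[1],-d[0]*np.sin(a)+d[2]*np.cos(a)])/1000)
Q=([-55,-65,3],[-55,65,3],[55,-65,3],[55,65,3])
for th in(50,55,60,65):print(th,proj("scene",[at(th,q) for q in Q]).round(1).tolist(),proj("top",[at(th,q) for q in Q]).round(1).tolist())
for n,i,(a,b,c,d),thr in(("scene",im,(180,345,300,412),165),("top",t,(200,300,360,470),205)):
    g=cv2.cvtColor(i,6);m=np.zeros_like(g);m[a:b,c:d]=(g[a:b,c:d]>thr)*255
    m=cv2.morphologyEx(m,cv2.MORPH_OPEN,np.ones((5,5)))
    for k in cv2.findContours(m,0,2)[0]:
        if cv2.contourArea(k)>150:print(n,cv2.contourArea(k),cv2.approxPolyDP(k,3,True)[:,0].tolist())
```

```text
tool d mm [ 0.6  0.6 23.6] turn 0.001 yang 21.85 pos [0.5 0.  0.2] t 8.3 q [-0.  -0.   1.8  0.   1.4 -0.4] F [-0.6 -0.6 -1.5] op 0.0495 z [-0.  0. -1.]
50 [[333.0, 257.7], [377.9, 233.6], [366.1, 314.4], [408.5, 285.4]] [[414.8, 277.6], [392.2, 225.8], [434.0, 267.3], [412.9, 219.6]]
55 [[332.6, 258.0], [377.4, 233.9], [361.9, 316.1], [404.3, 287.2]] [[414.3, 277.8], [391.8, 226.0], [430.2, 268.7], [409.3, 221.3]]
60 [[332.1, 258.2], [376.9, 234.1], [357.6, 317.4], [400.0, 288.5]] [[413.9, 278.0], [391.3, 226.2], [426.3, 270.1], [405.5, 222.9]]
65 [[331.6, 258.4], [376.4, 234.3], [353.1, 318.0], [395.6, 289.4]] [[413.3, 278.1], [390.8, 226.5], [422.3, 271.6], [401.7, 224.6]]
scene 2678.0 [[396, 240], [383, 247], [381, 239], [373, 238], [335, 258], [360, 314], [383, 301], [381, 277], [389, 264], [387, 257], [396, 253]]
top 377.0 [[406, 213], [409, 297], [414, 299], [410, 213]]
top 2538.5 [[469, 210], [421, 210], [420, 250], [417, 212], [412, 207], [417, 299], [422, 299], [421, 254], [469, 254]]
```

{"name": "arm_command", "arguments": {
  "increments": "0.8 -2 0.5 6 0;0.8 -2 0.5 12 0;0.8 -2 0.5 16 0;0.8 -2 0.5 18 0;0.8 -2 0.5 18 0"
}}

```text
t: 8.9
tool_pos: [0.5306, 0.0409, 0.1389]
orientation: [-1.76, -2.601, 0.001]
force: [-0.3, -0.4, -1.5]
opening: 0.0496
gripper_force: 45.0
```

{"name": "arm_command", "arguments": {
  "increments": "0.8 0 0 1.5 0;0.8 0 0 3 0;0.8 0 0 3 0"
}}

```text
t: 9.2
tool_pos: [0.5308, 0.0409, 0.1361]
orientation: [-1.761, -2.602, 0.0]
force: [-0.3, -1.2, -0.9]
opening: 0.0493
gripper_force: 45.0
```

Run:
```python
from h import *
np.set_printoptions(precision=2,suppress=True)
go(pt(ST,[-25.5,0,129.5]),21.8);s=robot.read_state();print(ST[1].T@s["force"],s["wrist_torque"])
```

```text
tool d mm [ 4.1 -2.1  6.6] turn 0.001 yang 21.83 pos [0.53 0.04 0.14] t 9.2 q [-0.02 -0.    1.77 -0.    1.37 -0.4 ] F [-0.3 -1.2 -0.9] op 0.0493 z [-0. -0. -1.]
[ 0.97 -0.72 -0.88] [-0.02  0.06  0.04]
```

{"name": "arm_command", "arguments": {
  "increments": "0.8 1 -2 1 0;0.8 1.5 -2 2.5 0;0.8 1.5 -2 4 0;0.8 1.5 -2 4 0"
}}

```text
t: 9.6
tool_pos: [0.5284, 0.0419, 0.1324]
orientation: [-1.76, -2.602, -0.001]
force: [-1.9, 0.9, 2.4]
opening: 0.0497
gripper_force: 45.0
```

Run:
```python
from h import *
np.set_printoptions(precision=2,suppress=True)
go(pt(ST,[-25.5,0,129.5]),21.8);s=robot.read_state();print(ST[1].T@s["force"],s["wrist_torque"])
```

```text
tool d mm [ 2.3 -0.2  2.9] turn 0.001 yang 21.84 pos [0.53 0.04 0.13] t 9.6 q [-0.02 -0.    1.78  0.    1.36 -0.4 ] F [-1.9  0.9  2.4] op 0.0497 z [-0.  0. -1.]
[-1.58 -1.41  2.37] [ 0.24  0.52 -0.06]
```

The edge has contacted the ledge: about 4 N directed up the slope. I'll ease the grip and press the lid back onto the bars.

{"name": "arm_command", "arguments": {
  "increments": "0.6 0 0 0 0;0.6 0.8 0 0.6 0;0.6 1.6 0 1.2 0;0.6 2.5 0 1.8 0;0.6 2.5 0 1.8 0",
  "grip_force": 8
}}

```text
t: 10.1
tool_pos: [0.5278, 0.0439, 0.1308]
orientation: [1.76, 2.601, 0.0]
force: [-1.3, 2.2, 6.4]
opening: 0.05
gripper_force: 8.0
```

Run:
```python
from h import *
np.set_printoptions(precision=2,suppress=True)
go(pt(ST,[-25.5,0,129.5]),21.8);s=robot.read_state();print(ST[1].T@s["force"],s["wrist_torque"],s["gripper_force"])
```

```text
tool d mm [ 0.3 -0.4  1.3] turn 0.001 yang 21.84 pos [0.53 0.04 0.13] t 10.1 q [-0.01 -0.    1.78 -0.    1.36 -0.39] F [-1.3  2.2  6.4] op 0.05 z [ 0. -0. -1.]
[-2.52 -0.42  6.35] [0.11 0.46 0.02] 8.002348691225052
```

{"name": "arm_command", "arguments": {
  "increments": "0.6 0.8 0 0 0;0.6 1.7 0 0.2 0;0.6 1.7 0 0.2 0;0.6 1.7 0 0.2 0",
  "grip_force": 8
}}

```text
t: 10.5
tool_pos: [0.5272, 0.0453, 0.1301]
orientation: [1.76, 2.601, 0.0]
force: [0.6, -1.6, 0.9]
opening: 0.0502
gripper_force: 8.0
```

Run:
```python
from h import *
np.set_printoptions(precision=2,suppress=True)
go(pt(ST,[-25.5,0,129.5]),21.8);s=robot.read_state();f=ST[1].T@s["force"];print(f,"slope",-.574*f[0]+.819*(f[2]+1.7),"normal",.819*f[0]+.574*(f[2]+1.7),s["wrist_torque"],s["gripper_force"])
im=robot.read_camera("scene");cv2.imwrite("pics/s8.png",im)
P=[pt(ST,[13+x*.5736+z*.8192,y,82-x*.8192+z*.5736]) for x,y,z in([-55,-65,3],[-55,65,3],[55,-65,3],[55,65,3],[-77,-25,6])]
print("home px",proj("scene",P).round(1).tolist())
g=cv2.cvtColor(im,6);m=np.zeros_like(g);m[180:345,300:412]=(g[180:345,300:412]>165)*255
m=cv2.morphologyEx(m,cv2.MORPH_OPEN,np.ones((5,5)))
for k in cv2.findContours(m,0,2)[0]:
    if cv2.contourArea(k)>150:print(cv2.contourArea(k),cv2.approxPolyDP(k,2,True)[:,0].tolist())
cv2.imwrite("pics/c8.png",cv2.resize(im[180:345,300:412],None,fx=3.6,fy=3.6,interpolation=cv2.INTER_CUBIC))
```

```text
tool d mm [-1.3 -0.3  0.6] turn 0.0 yang 21.82 pos [0.53 0.05 0.13] t 10.5 q [-0.01 -0.    1.79 -0.    1.36 -0.39] F [ 0.6 -1.6  0.9] op 0.0502 z [ 0. -0. -1.]
[ 1.71 -0.    0.94] slope 1.1789313531855317 normal 2.918418557568149 [-0.29 -0.4   0.02] 7.99975611269474
home px [[332.6, 270.2], [377.0, 245.4], [361.6, 327.8], [403.7, 298.2], [342.5, 250.4]]
2660.0 [[396, 240], [391, 240], [389, 246], [381, 246], [379, 239], [372, 241], [373, 248], [363, 256], [335, 270], [362, 324], [370, 322], [383, 311], [381, 277], [385, 276], [387, 262], [384, 258], [379, 260], [377, 257], [381, 256], [382, 252], [384, 255], [394, 254], [398, 247]]
```

{"name": "arm_command", "arguments": {
  "increments": "0.6 0 0 0.6 0;0.6 -0.4 0 1.2 0;0.6 -0.4 0 1.2 0",
  "grip_force": 6
}}

```text
t: 10.85
tool_pos: [0.527, 0.0454, 0.1295]
orientation: [-1.76, -2.602, -0.001]
force: [-1.2, 0.3, 5.9]
opening: 0.0499
gripper_force: 6.0
```

Run:
```python
from h import *
np.set_printoptions(precision=2,suppress=True)
go(pt(ST,[-25.5,0,129.5]),21.8);s=robot.read_state();f=ST[1].T@s["force"];print(f,"slope",-.574*f[0]+.819*(f[2]+1.7),"normal",.819*f[0]+.574*(f[2]+1.7),s["wrist_torque"],s["gripper_force"])
```

```text
tool d mm [-1.4 -0.2  0. ] turn 0.001 yang 21.83 pos [0.53 0.05 0.13] t 10.85 q [-0.01 -0.    1.79  0.    1.36 -0.39] F [-1.2  0.3  5.9] op 0.0499 z [-0.  0. -1.]
[-0.77 -0.99  5.86] slope 6.633907162718909 normal 3.7150215046602 [-0.03  0.3   0.04] 6.000634208321571
```

Both contacts are firm: 6.6 N on the ledge and 3.7 N on the bars. Now I'll release.

{"name": "arm_command", "arguments": {
  "increments": "0.3 0 0 0 0;0.2 0 0 0 0;0.2 0 0 0 0;0.2 0 0 0 0;0.2 0 0 0 0",
  "grip_force": 5
}}

```text
t: 11.35
tool_pos: [0.5269, 0.0451, 0.1288]
orientation: [-1.76, -2.602, 0.0]
force: [-0.7, 0.4, -0.0]
opening: 0.0743
gripper_force: 0.0
```

Run:
```python
from h import *
np.set_printoptions(precision=2,suppress=True)
go(pt(ST,[-25.5,0,129.5]),21.8);s=robot.read_state();f=ST[1].T@s["force"];print(f,s["gripper_force"])
im=robot.read_camera("scene");cv2.imwrite("pics/s9.png",im)
g=cv2.cvtColor(im,6);m=np.zeros_like(g);m[180:345,300:412]=(g[180:345,300:412]>165)*255
m=cv2.morphologyEx(m,cv2.MORPH_OPEN,np.ones((5,5)))
for k in cv2.findContours(m,0,2)[0]:
    if cv2.contourArea(k)>150:print(cv2.contourArea(k),cv2.approxPolyDP(k,2,True)[:,0].tolist())
```

```text
tool d mm [-1.2 -0.  -0.7] turn 0.001 yang 21.83 pos [0.53 0.05 0.13] t 11.35 q [-0.01 -0.    1.79  0.    1.36 -0.39] F [-0.7  0.4 -0. ] op 0.0743 z [-0.  0. -1.]
[-0.62 -0.49 -0.03] 0.0
2699.5 [[396, 240], [391, 240], [389, 246], [381, 246], [379, 239], [371, 241], [373, 248], [363, 256], [335, 270], [362, 324], [381, 318], [381, 277], [385, 276], [387, 266], [382, 255], [392, 255], [396, 252]]
```

Released at zero force, and the lid outline did not move. I'll withdraw straight up and then away to the left.

{"name": "arm_command", "arguments": {
  "increments": "0.1 0 0 -10 0;0.1 0 0 -40 0;0.1 0 0 -80 0;0.1 0 0 -120 0;0.1 0 0 -120 0"
}}

```text
t: 11.9
tool_pos: [0.5303, 0.0451, 0.2571]
orientation: [1.755, 2.594, 0.01]
force: [1.8, -0.5, -0.2]
opening: 0.0839
gripper_force: 0.0
```

{"name": "arm_command", "arguments": {
  "increments": "0.1 50 0 -20 0;0.1 100 0 -20 0;0.1 150 0 -20 0;0.1 200 0 -20 0;0.1 200 0 -20 0"
}}

```text
t: 12.4
tool_pos: [0.4503, 0.2353, 0.2694]
orientation: [-1.753, -2.606, -0.002]
force: [0.0, -0.6, -0.5]
opening: 0.0838
gripper_force: 0.0
```

Run:
```python
from h import *
s=robot.read_state();print(s["t"],s["tool_pos"])
im=robot.read_camera("scene");t=robot.read_camera("top");cv2.imwrite("pics/s10.png",im);cv2.imwrite("pics/t10.png",t)
h=lambda p:pt(ST,[13+p[0]*.5736+p[2]*.8192,p[1],82-p[0]*.8192+p[2]*.5736])
P=[h(p) for p in([-55,-65,3],[-55,65,3],[55,-65,3],[55,65,3])]
ps,ptp=proj("scene",P),proj("top",P);print(ps.round(1).tolist(),ptp.round(1).tolist())
a=cv2.resize(im[220:345,300:425],(400,400),interpolation=cv2.INTER_CUBIC);b=cv2.resize(t[195:295,360:460],(400,400),interpolation=cv2.INTER_CUBIC)
for i,q,o,k in((a,ps,(300,220),3.2),(b,ptp,(360,195),4)):
    for p in q:cv2.circle(i,tuple(int(v) for v in ((p+.5-o)*k)),3,(0,0,255),1)
cv2.imwrite("pics/c10.png",np.hstack([a,b]))
```

```text
12.4 [0.4502736  0.23532396 0.26937311]
[[332.6, 270.2], [377.0, 245.4], [361.6, 327.8], [403.7, 298.2]] [[411.9, 277.8], [389.9, 227.2], [427.7, 268.9], [407.2, 222.5]]
```

View pics/c10.png

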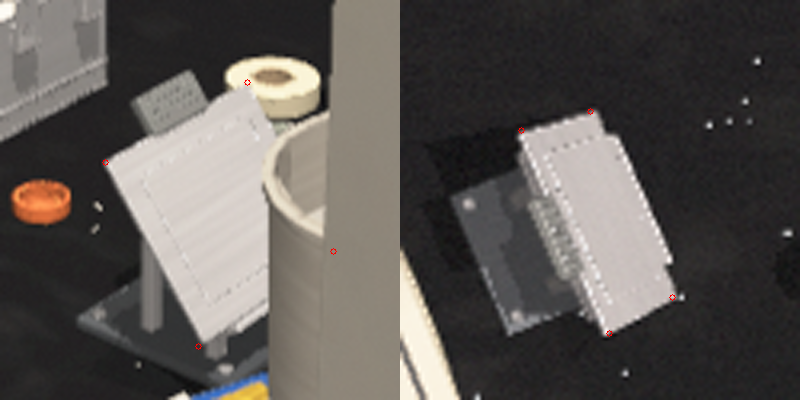

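The lid lies home: its corners are at the predicted marks in both views, its lip is uppermost, and it is centred on the ledge with about equal margins at both ends.

```bash
python3 -c "
from plant import robot
print(robot.close_job())"
```

```text
the job is handed in; nothing more can be done
None
```

I tipped the lid up about 55° by its lip with the far edge still on the tub, lifted it clear, set it on the steel stand lip-up against the ledge, let go and handed the job in at about 12.5 s; both camera views showed it centred and home. A first grasp closed above the lip and touched nothing, because the fingertips sit at the reported TCP, not 25 mm ahead of it.

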